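Park the unfinished chess game in the corner of the sideboard

TASK

Slide the chess board, with its unfinished game standing on it, across the console and into the inside corner of the low L-shaped shelf, going between the bowl and the candle holder without touching either. Press it home about as hard as you would ring a doorbell, so that it sits snug and square against both arms of the shelf; never lift the board or ram it into the shelf. Every piece must stay standing on its square, and the chess clock, the mug and the captured pieces must be left alone.

Things in the scene. Friction and masses are not known exactly. Their poses are not given: they have to be found in the camera images.
- board: wooden chess board, 180 x 180 mm, 22 mm thick, upright plain edges, lying on the console to the robot's right, a game standing loose on it; 0.55 to 0.85 kg with the pieces, slides under about 3 to 9 N. Origin: centre of its underside; x, y parallel to its edges, z up; turned up to 0.17 rad at the start.
- board_corner (a point): the corner of the board's underside at +90 mm x, +90 mm y in the board's frame: the corner that goes into the shelf's inside corner
- shelf: low extending L-shaped wooden corner shelf, 45 mm high, fixed. Its back arm's upright face is the plane x = 0 of this frame, y = 0 to -470 mm. Its end arm is a tight sleeve, 48 mm high, found pushed in by e = 0 to 70 mm, not reported: its face is the plane y = -e, x = 0 to -260 mm. So the true inside corner (end_corner) must be felt for. Neither arm should be pushed with over 18 N.
- shelf_corner (a point): origin of the shelf's frame, at table height: the inside corner if the end arm were fully extended (e = 0); same axes as shelf. The board goes at negative x and y of it. Low dressing on the shelf's top keeps 25 mm back from the faces.
- bowl: turned wooden bowl, round, 110 mm across the rim, 55 mm high, fixed; origin under its centre. It stands beyond the board's start, to the right of the back arm's free end.
- candle: pale marble candle holder, round, 72 mm across, 45 mm high, with a white candle 44 mm across, top at 67 mm, wick to 73 mm; fixed; origin under its centre. It stands midway between the board's start and the inside corner, on the robot's side of the way; the gap from it to the back arm's face is 20 to 40 mm wider than the board.
- clock: loose digital chess clock, flat black box 85 x 150 mm, 43 mm high, not to be disturbed; origin under its centre
- mug: loose white mug, 80 mm across, 85 mm high, not to be disturbed; origin under its centre
- taken_pawn: captured dark pawn standing on the table, 28 mm tall, foot 15 mm, not to be disturbed; origin under its centre
- taken_bishop: captured light bishop standing on the table, 42 mm tall, foot 17 mm, not to be disturbed; origin under its centre
- king_a: light wooden king with a small cross, 52 mm tall, foot 18 mm; loose, standing on the board on a 20 mm square centred at x = +10, y = -30 mm in the board's frame; origin under its centre
- king_b: dark wooden king with a small cross, 52 mm tall, foot 18 mm; loose, standing on the board on a 20 mm square centred at x = -10, y = +30 mm in the board's frame; origin under its centre
- rook: light wooden rook, 34 mm tall, foot 17 mm; loose, standing on the board on a 20 mm square centred at x = +30, y = +10 mm in the board's frame; origin under its centre
- pawn_a: light wooden pawn, 28 mm tall, foot 15 mm; loose, standing on the board on a 20 mm square centred at x = -30, y = -10 mm in the board's frame; origin under its centre
- pawn_b: dark wooden pawn, 28 mm tall, foot 15 mm; loose, standing on the board on a 20 mm square centred at x = -30, y = +10 mm in the board's frame; origin under its centre
- pawn_c: dark wooden pawn, 28 mm tall, foot 15 mm; loose, standing on the board on a 20 mm square centred at x = +30, y = -10 mm in the board's frame; origin under its centre

How it is judged:
On the way:
1. the board is pressed home: within 2 mm of both arms' faces, square to them, and pushed against the shelf with more than 4 N for 0.3 s (x of board_corner in the frame of shelf_corner above -0.002 m and y of board_corner in the frame of end_corner above -0.002 m and angle between the x axis of board and the x axis of shelf, either way round below 0.02 rad and contact force between board and shelf above 4 N), for 0.3 s.
At the end, for the whole second after the job is handed in: board still and flat in the inside corner, within 2 mm of both arms' faces and 0.02 rad of square, let go; all six pieces upright and within 8 mm in x and y of their squares' centres; clock, mug and captured pieces within 10 mm of their starts (x of board_corner in the frame of shelf_corner above -0.002 m and y of board_corner in the frame of end_corner above -0.002 m and angle between the x axis of board and the x axis of shelf, either way round below 0.02 rad and linear speed of board below 0.01 m/s and height (world z) of board below 0.003 m and x of king_a in the frame of board between 0.002 and 0.018 m and y of king_a in the frame of board between -0.038 and -0.022 m and angle between each of king_a, king_b, rook, pawn_a, pawn_b, pawn_c's own z axis and vertical below 0.15 rad and x of king_b in the frame of board between -0.018 and -0.002 m and y of king_b in the frame of board between 0.022 and 0.038 m and x of rook in the frame of board between 0.022 and 0.038 m and y of rook in the frame of board between 0.002 and 0.018 m and x of pawn_a in the frame of board between -0.038 and -0.022 m and y of pawn_a in the frame of board between -0.018 and -0.002 m and x of pawn_b in the frame of board between -0.038 and -0.022 m and y of pawn_b in the frame of board between 0.002 and 0.018 m and x of pawn_c in the frame of board between 0.022 and 0.038 m and y of pawn_c in the frame of board between -0.018 and -0.002 m and distance of each of clock, mug, taken_pawn, taken_bishop from where it was at the start of the episode below 0.01 m); the robot touches nothing.
It fails at once if the bowl or the candle holder is touched by anything (contact force between any of bowl, candle and anything else above 0.3 N).
It fails at once if the board is pressed on the shelf with more than 18 N (contact force between board and shelf above 18 N).
It fails at once if the board is lifted or tipped (height (world z) of board above 0.006 m or angle between board's own z axis and vertical above 0.04 rad).
It fails at once if a piece on the board falls over (angle between any of king_a, king_b, rook, pawn_a, pawn_b, pawn_c's own z axis and vertical above 0.5 rad).
It fails at once if a bystander is shifted by more than 15 mm (distance of any of clock, mug, taken_pawn, taken_bishop from where it was at the start of the episode above 0.015 m).
It also fails if it takes over 72 s, if anything falls off the work surface, if the arm or the gripper's body presses on something with over 40 N, if the wrist force passes 120 N, or if a joint passes its speed limit or range.

ROBOT

A 7-joint arm with a two-finger parallel gripper is mounted at the origin on the work surface. World frame = base frame: x ahead of the robot, y to its left, z up, the work surface at z = 0. Lengths are in m, angles in rad, forces in N, time in s.
With the tool pointing down it reaches from about 0.4 to 0.85 m from the base axis. Payload 10.4 kg.
Tool frame: the origin (TCP) lies at the very end of the fingers, on their centre line; the grasp point (between the pads) lies r.tcp_to_grasp behind it (r.tcp_to_grasp is the distance from the TCP to the grasp point, in m); z points along the fingers, y is the line along which they close (so a half turn about z gives the same grasp; the last joint's range is limited). The gripper opens to 87 mm and grips with 3 to 60 N. Pads are 19 mm wide; open, the fingers measure 117 mm over their backs; the gripper's body (75 mm by 190 mm) begins 51 mm behind the grasp point.
Start: joints at [-1.281, 0.332, -0.065, 1.46, 0.022, 1.35, -0.088], TCP at [0.192, 0.595, 0.223] pointing down, gripper open.
Joint ranges: [-2.6, 2.6], [-0.5, 2.12], [-1.47, 1.34], [0.16, 2.42], [-1.27, 4.41], [0.06, 2.06], [-2.6, 2.6]. Speed limits (rad/s): [2.22, 2.22, 2.79, 2.79, 3.14, 3.14, 3.14].

INTERFACE

Orientations are given as a unit quaternion [x, y, z, w].
In Python, from bench import monitor, cams, ticket, r gives the robot as it stands.
- The arm moves only by the shell command python3 -m crank 'ROWS' [OPENING] [FORCE]. ROWS is a JSON object whose one key "steps" holds a list of rows, each a list of 2 entries, a list of its own where there are three numbers: the shift along the world's x, y, z in units of 25 mm (1.0 is 25 mm), then the turn, a rotation vector about the world's x, y, z in units of 5 degrees (1.0 is 5 degrees). In form: {"steps": [[[x, y, z], [ax, ay, az]], ...]}. A call has 1 to 10 rows; each row shifts and turns the commanded pose from where the row before left it; what a row does not reach is not made up. A row lasts 1/12 s, in which the tool goes at most 41.7 mm and 7.16 degrees, less where a joint would pass 70% of its speed; a pose out of reach is approached as far as the arm can. A call is refused whole if a number of a shift passes 1 or a number of a turn 1, either way. A call with a gripper value outside its range is refused whole. OPENING is the finger opening in mm, from 0 to 87, set as the call begins (- or left out, the last holds). The fingers move at their own pace and stop on an object; FORCE is the grip in N (left out, the last holds). Time passes only in rows, so rows that do not move let the fingers close. It gives the time, the measured TCP pose, the force, the opening and the grip force at its end, in the units of the state.
- monitor.read_state(): the state, without advancing time (a new reading comes with each control period).
- cams.camera(name): name is "scene" or "top"; returns a dict with "pixels" (400x640x3 uint8, blue, green, red), "z_map" (400x640 float32, m along the optical axis (not along the pixel's ray), 0 where there is no reading), "vfov" (degrees; the focal length in pixels is half the picture's height over the tangent of half this angle, whatever the lens; pixels are square), "cx", "cy" (the principal point, pixels), "k1" (the pictures are not rectified: a ray, as slopes to the right and down, at radius r is drawn at 1 + k1 r^2 times it, then the intrinsics apply), "T" (4x4, takes a point from camera to world coordinates). Camera axes: x right, y up, looking along -z (the intrinsics and any distortion apply to the point x, -y, -z); pixel columns grow to the right and rows downward; lengths in m; the calibration is good to about 2 mm. A picture is of the moment at which its call begins.
- ticket.close_job(): hands the job in; it is judged then, once.
The state is a dict: "time": time; "joint_positions": joint angles; "joint_vel": joint speeds; "joint_torque": joint torques, N m; "ee_pos": TCP position; "eef_rot": TCP orientation; "ft_force": force on the tool from outside, world axes, zero at the start; "torque": the same for the moment, N m; "width": finger opening in m; "grip_force": force on a finger pad.
Only numpy, scipy, OpenCV 4.12 (cv2) and the standard library are available. Lean on these libraries where they do the work, as an engineer would, in place of code of your own. Each camera call takes 0.05 s, during which the arm holds its last target. There are 200 camera calls.

## Working session

There is one attempt and no reset: what is moved stays moved. The work goes in short steps, Python scripts to look and compute and a shell command to move; the robot and the scene stay as the last step left them, time stands still between calls to the robot, and variables do not carry over. Pictures are saved under pics/ and viewed, at most 10 in all, crops included, and the job is handed in when it is done.

```bash
ls; mkdir -p pics; python3 - <<'E'
from bench import monitor,cams,r
import cv2,numpy as np
s=monitor.read_state();print(s['time'],s['ee_pos'],s['eef_rot'],s['ft_force'],s['width'],r.tcp_to_grasp)
for n in("scene","top"):
    c=cams.camera(n);cv2.imwrite(f"pics/{n}0.png",c["pixels"]);np.save(f"{n}0.npy",c,allow_pickle=True)
    print(n,c["vfov"],c["cx"],c["cy"],c["k1"],c["T"].round(3).tolist(),(c["z_map"]>0).mean())
E
```

```text
pics
0.0 [0.19221464 0.59429506 0.22173458] [ 1.55742538e-01  9.87797412e-01 -7.26239951e-04 -7.95711336e-05] [-0.03574554  0.12615868 -0.32855303] 0.08743371645018347 0.0187
scene 43.112900039224726 324.05802822268737 198.0472252903707 -0.023191246977397988 [[0.246, -0.578, 0.778, 1.581], [0.969, 0.131, -0.209, -0.366], [0.019, 0.806, 0.592, 0.86], [0.0, 0.0, 0.0, 1.0]] 0.9739375
top 52.29873662787049 316.3503980358262 200.9437558943366 -0.08732310818468268 [[0.016, 0.993, -0.117, 0.379], [-1.0, 0.016, -0.001, -0.09], [0.001, 0.117, 0.993, 1.437], [0.0, 0.0, 0.0, 1.0]] 0.9960546875
```

View pics/top0.png

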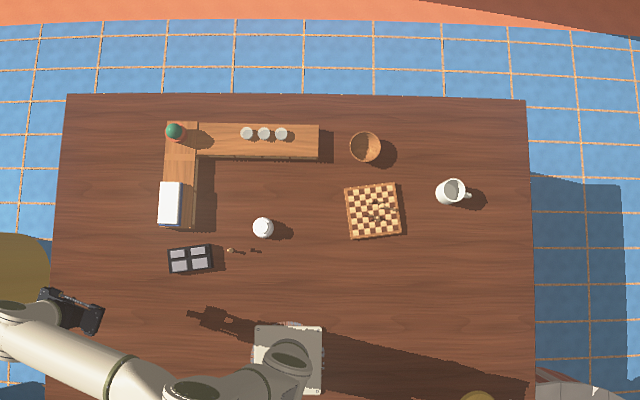

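View pics/scene0.png

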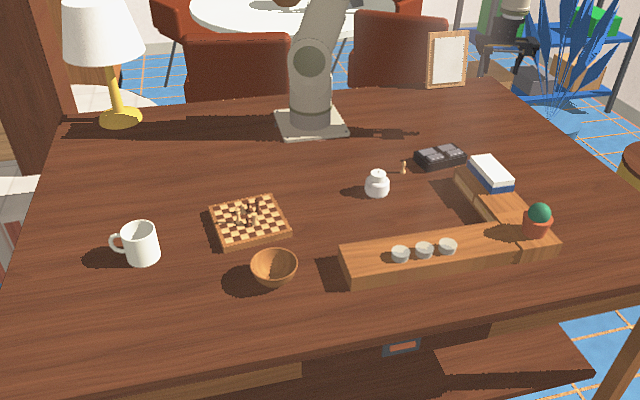

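The top view shows the board at about (373,211) and the bowl at (365,147). The candle is at (263,228) and the inside corner near (197,157), with the mug at (450,192) and the clock at (190,258). The captured pieces stand near (230,250) and (255,250). The scene view agrees. Next I measure.

```bash
cat > h.py <<'E'
import numpy as np,cv2
from bench import cams,monitor
def load(n): return np.load(f"{n}.npy",allow_pickle=True).item()
def K(c):
    f=200/np.tan(np.radians(c["vfov"])/2); return np.array([[f,0,c["cx"]],[0,f,c["cy"]],[0,0,1.]])
def rays(c,px):
    u=cv2.undistortPoints(np.float64(px).reshape(-1,1,2),K(c),np.array([c["k1"],0,0,0.])).reshape(-1,2)
    return np.c_[u[:,0],-u[:,1],-np.ones(len(u))]@c["T"][:3,:3].T
def onplane(c,px,z):
    d=rays(c,px);o=c["T"][:3,3];return o+d*((z-o[2])/d[:,2])[:,None]
def cloud(c):
    v,u=np.mgrid[:400,:640];d=rays(c,np.c_[u.ravel(),v.ravel()]);P=c["T"][:3,3]+d*c["z_map"].reshape(-1,1)
    P[c["z_map"].ravel()==0]=np.nan;return P.reshape(400,640,3)
E
python3 - <<'E'
from h import *
for n in("top0","scene0"):
    c=load(n);P=cloud(c);H=P[...,2]
    reg=(P[...,0]>.3)&(P[...,0]<.85)&(P[...,1]>-.65)&(P[...,1]<.45)
    t=reg&(abs(H)<.008);print(n,"table z",np.median(H[t]),H[t].std())
    m=(reg&(H>.012)).astype(np.uint8)
    k,lab,st,_=cv2.connectedComponentsWithStats(m)
    for i in range(1,k):
        if st[i,4]<12: continue
        Q=P[lab==i];print(st[i].tolist(),"min",np.percentile(Q,1,0).round(3),"max",np.percentile(Q,99,0).round(3),"med",np.median(Q,0).round(3))
E
```

```text
top0 table z 0.0007994523225488548 0.002996167110319797
[157, 121, 162, 108, 7777] min [ 0.449 -0.084  0.018] max [0.815 0.445 0.129] med [0.724 0.314 0.048]
[350, 131, 31, 31, 551] min [ 0.684 -0.307  0.012] max [ 0.787 -0.203  0.059] med [ 0.751 -0.262  0.033]
[436, 179, 36, 25, 411] min [ 0.546 -0.617  0.013] max [ 0.62  -0.513  0.09 ] med [ 0.582 -0.56   0.06 ]
[344, 182, 57, 57, 2639] min [ 0.426 -0.378  0.015] max [ 0.61  -0.192  0.061] med [ 0.517 -0.284  0.023]
[253, 217, 21, 21, 339] min [0.419 0.061 0.018] max [0.485 0.127 0.073] med [0.45  0.092 0.047]
[167, 244, 47, 26, 1039] min [0.301 0.268 0.018] max [0.385 0.421 0.048] med [0.34  0.339 0.036]
[227, 248, 5, 4, 13] min [0.366 0.205 0.013] max [0.376 0.214 0.043] med [0.37  0.21  0.039]
scene0 table z 2.323997390707433e-05 0.0021186038759558193
[338, 144, 225, 145, 13378] min [ 0.321 -0.092  0.013] max [0.824 0.44  0.125] med [0.76  0.283 0.046]
[402, 161, 4, 10, 25] min [0.371 0.202 0.012] max [0.38  0.213 0.039] med [0.376 0.207 0.029]
[365, 168, 25, 29, 518] min [0.38  0.059 0.013] max [0.491 0.132 0.069] med [0.472 0.088 0.042]
[208, 193, 85, 57, 3096] min [ 0.43  -0.38   0.013] max [ 0.618 -0.193  0.062] med [ 0.538 -0.289  0.022]
[109, 219, 51, 46, 1545] min [ 0.547 -0.625  0.013] max [ 0.628 -0.516  0.088] med [ 0.605 -0.558  0.057]
[250, 248, 48, 39, 1251] min [ 0.689 -0.307  0.013] max [ 0.792 -0.205  0.058] med [ 0.716 -0.254  0.038]
```

```bash
cat > meas.py <<'E'
from h import *
def board(c):
    P=cloud(c);H=P[...,2];reg=(P[...,0]>.3)&(P[...,0]<.85)&(P[...,1]>-.5)&(P[...,1]<.35)
    hsv=cv2.cvtColor(c["pixels"],cv2.COLOR_BGR2HSV)
    m=(reg&(H>.012)&(H<.034)).astype(np.uint8);m=cv2.morphologyEx(m,cv2.MORPH_OPEN,np.ones((3,3)))
    k,lab,st,_=cv2.connectedComponentsWithStats(m)
    best=None
    for i in range(1,k):
        if st[i,4]<800: continue
        ct=max(cv2.findContours((lab==i).astype(np.uint8),0,cv2.CHAIN_APPROX_NONE)[0],key=len)[:,0]
        w=onplane(c,ct,.022)[:,:2]
        (x,y),(a,b),t=cv2.minAreaRect((w*1000).astype(np.float32))
        if abs(a-183)<16 and abs(b-183)<16: 
            t=(t+45)%90-45; best=(x,y,a,b,t)
    return best
E
python3 - <<'E'
from meas import *
for n in("top0","scene0"):
    c=load(n);print(n,"board",np.round(board(c) or 0,1))
    P=cloud(c);H=P[...,2]
    # back arm top front edge: per y-bin lowest x with z in .038-.055
    X,Y=P[...,0],P[...,1]
    s=(H>.039)&(H<.055)&(X>.62)&(X<.83)&(Y<.2)&(Y>-.09)
    pts=[]
    for y in np.arange(-.07,.2,.01):
        q=s&(abs(Y-y)<.005)
        if q.any(): pts.append((y,np.percentile(X[q],2)))
    pts=np.array(pts);f=np.polyfit(pts[:,0],pts[:,1],1);print("back face x=",f, "res",np.std(pts[:,1]-np.polyval(f,pts[:,0])), "yend",np.percentile(Y[s],.5))
    s=(H>.039)&(H<.058)&(X>.5)&(X<.66)&(Y>.15)&(Y<.4);pts=[]
    for x in np.arange(.5,.65,.01):
        q=s&(abs(X-x)<.005)
        if q.any(): pts.append((x,np.percentile(Y[q],2)))
    pts=np.array(pts);f=np.polyfit(pts[:,0],pts[:,1],1);print("end face y=",f,"res",np.std(pts[:,1]-np.polyval(f,pts[:,0])))
    s=(H>.039)&(H<.058)&(Y>.2)&(Y<.4)&(X>.4);print("end arm x min",np.percentile(X[s],.5))
c=load("top0")
for nm,px,z in(("bishop base",(227,251),0),("pawn",(250,250),.02)): print(nm,onplane(c,[px],z).round(3))
for nm,(u0,v0,u1,v1) in dict(low=(140,110,330,290)).items():
    im=cv2.resize(c["pixels"][v0:v1,u0:u1],None,fx=4,fy=3.3,interpolation=cv2.INTER_CUBIC);cv2.imwrite("pics/crop0.png",im)
E
```

```text
top0 board [ 518.2 -285.6  180.4  181.8    8.2]
back face x= [-0.00296308  0.70054895] res 0.001255708495656335 yend -0.08791738112559792
end face y= [-0.00408392  0.34318192] res 0.0007387990237127558
end arm x min 0.44516617766673944
scene0 board [ 527.2 -287.2  189.9  181.3    8.1]
back face x= [-0.00304549  0.70549836] res 0.0010377077909070778 yend -0.0888315737859884
end face y= [-0.00188826  0.33784989] res 0.0006331154642167258
end arm x min 0.4514596540236498
bishop base [[0.366 0.223 0.   ]]
pawn [[0.371 0.138 0.02 ]]
```

View pics/crop0.png

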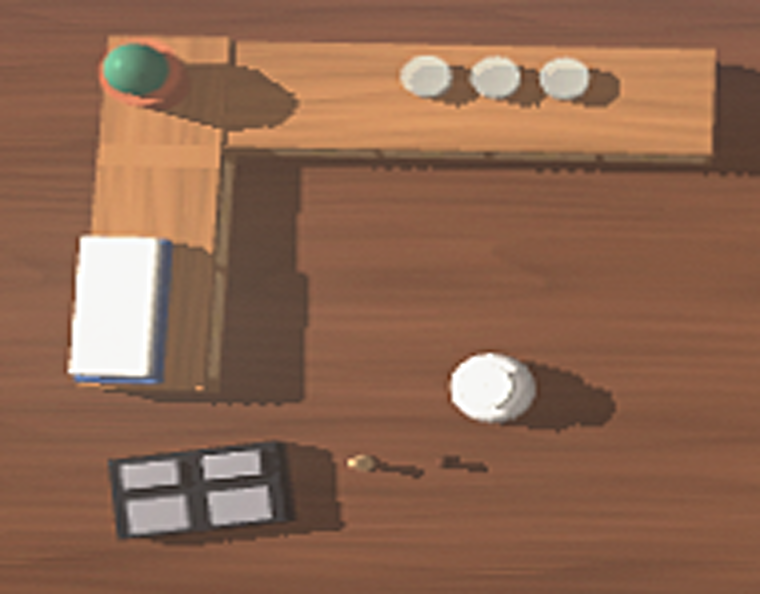

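The crop shows the shelf's inner faces, the candle at crop (492,387), and the bishop and pawn at (360,462) and (450,463).

Measured positions:

| Item | Position |
|---|---|
| Board | centre ≈ (0.519, -0.286), yaw +8.2° |
| Back arm face | x ≈ 0.703 |
| End arm face | y ≈ 0.338 |
| Candle | (0.452, 0.094) |
| Bowl | (0.737, -0.256) |

The candle gap is 0.215 m, 35 mm wider than the board, which fits the 20–40 mm given.

Plan: use the open fingers as a two-point pusher, going +y, then +x, then +y, and finally pressing +x.

```bash

python3 -m crank '{"steps":[[[0.6,-0.8,0],[0,0,-0.36]],[[0.6,-0.8,0],[0,0,-0.36]],[[0.6,-0.8,0],[0,0,-0.36]],[[0.6,-0.8,0],[0,0,-0.36]],[[0.6,-0.8,0],[0,0,-0.36]],[[0.6,-0.8,0],[0,0,-0.36]],[[0.6,-0.8,0],[0,0,-0.36]],[[0.6,-0.8,0],[0,0,-0.36]],[[0.6,-0.8,0],[0,0,-0.36]],[[0.6,-0.8,0],[0,0,-0.36]]]}' 87
python3 -m crank '{"steps":[[[0.6,-0.8,0],[0,0,-0.36]],[[0.6,-0.8,0],[0,0,-0.36]],[[0.6,-0.8,0],[0,0,-0.36]],[[0.6,-0.8,0],[0,0,-0.36]],[[0.6,-0.8,0],[0,0,-0.36]],[[0.6,-0.8,0],[0,0,-0.36]],[[0.6,-0.8,0],[0,0,-0.36]],[[0.6,-0.8,0],[0,0,-0.36]],[[0.6,-0.8,0],[0,0,-0.36]],[[0.6,-0.8,0],[0,0,-0.36]]]}'
python3 -m crank '{"steps":[[[0.2,-1,0],[0,0,-0.36]],[[0.2,-1,0],[0,0,-0.36]],[[0.2,-1,0],[0,0,-0.36]],[[0.2,-1,0],[0,0,-0.36]],[[0.2,-1,0],[0,0,-0.36]],[[0.2,-1,0],[0,0,-0.36]],[[0.2,-1,0],[0,0,-0.36]],[[0.2,-1,0],[0,0,-0.36]],[[0.2,-1,0],[0,0,-0.36]],[[0.2,-1,0],[0,0,-0.36]]]}'
```

```text
time: 0.93
ee_pos: [0.3433, 0.393, 0.2225]
eef_rot: [0.31, 0.951, -0.0, -0.0]
ft_force: [0.8, 0.2, -0.1]
width: 0.087
grip_force: 0.0
time: 1.77
ee_pos: [0.493, 0.1928, 0.2225]
eef_rot: [0.454, 0.891, 0.0, -0.0]
ft_force: [-0.4, 0.6, 0.2]
width: 0.087
grip_force: 0.0
time: 2.6
ee_pos: [0.5421, -0.0573, 0.2226]
eef_rot: [0.588, 0.809, 0.0, -0.0]
ft_force: [0.7, 1.1, 0.4]
width: 0.0872
grip_force: 0.0
```

```bash

python3 -m crank '{"steps":[[[0,-1,0],[0,0,-0.36]],[[0,-1,0],[0,0,-0.36]],[[0,-1,0],[0,0,-0.36]],[[0,-1,0],[0,0,-0.36]],[[0,-1,0],[0,0,-0.36]],[[0,-1,0],[0,0,-0.36]],[[0,-1,0],[0,0,-0.36]],[[0,-1,0],[0,0,-0.36]],[[0,-1,0],[0,0,-0.36]],[[0,-1,0],[0,0,-0.36]]]}'
python3 -m crank '{"steps":[[[-0.2,-1,0],[0,0,0]],[[-0.2,-1,0],[0,0,0]],[[-0.2,-1,0],[0,0,0]],[[-0.2,-1,0],[0,0,0]],[[-0.1,-0.7,0],[0,0,0]]]}'
python3 -m crank '{"steps":[[[0,0,-1],[0,0,0]],[[0,0,-1],[0,0,0]],[[0,0,-1],[0,0,0]],[[0,0,-1],[0,0,0]],[[0,0,-1],[0,0,0]],[[0,0,-1],[0,0,0]],[[0,0,-1],[0,0,0]],[[0,0,-0.8],[0,0,0]],[[0,0,-0.6],[0,0,0]],[[0,0,0],[0,0,0]]]}'
```

```text
time: 3.43
ee_pos: [0.5417, -0.307, 0.2225]
eef_rot: [0.707, 0.707, 0.0, -0.0]
ft_force: [-0.0, -0.1, 0.5]
width: 0.0869
grip_force: 0.0
time: 3.85
ee_pos: [0.5177, -0.4258, 0.2224]
eef_rot: [0.708, 0.707, -0.0, -0.0]
ft_force: [0.1, -0.3, -0.4]
width: 0.087
grip_force: 0.0
time: 4.68
ee_pos: [0.5179, -0.4218, 0.0092]
eef_rot: [0.707, 0.707, -0.0, -0.002]
ft_force: [-0.4, 1.2, -0.3]
width: 0.0867
grip_force: 0.0
```

```bash

python3 -m crank '{"steps":[[[0,0.15,0.1],[0,0,0]],[[0,0.15,0],[0,0,0]],[[0,0.15,0],[0,0,0]],[[0,0.12,0],[0,0,0]],[[0,0.1,0],[0,0,0]],[[0,0.1,0],[0,0,0]],[[0,0.1,0],[0,0,0]],[[0,0.1,0],[0,0,0]],[[0,0.1,0],[0,0,0]],[[0,0.1,0],[0,0,0]]]}'
python3 -m crank '{"steps":[[[0,0.1,0],[0,0,0]],[[0,0.1,0],[0,0,0]],[[0,0.1,0],[0,0,0]],[[0,0.1,0],[0,0,0]],[[0,0.1,0],[0,0,0]],[[0,0.1,0],[0,0,0]],[[0,0.1,0],[0,0,0]],[[0,0.1,0],[0,0,0]],[[0,0.1,0],[0,0,0]],[[0,0.1,0],[0,0,0]]]}'
python3 - <<'E'
from meas import *
c=cams.camera("top");np.save("top1.npy",c,allow_pickle=True);print(np.round(board(c) or 0,1))
cv2.imwrite("pics/top1.png",cv2.resize(c["pixels"][140:280,180:500],None,fx=2.5,fy=2.5))
E
```

```text
time: 5.52
ee_pos: [0.5195, -0.394, 0.0152]
eef_rot: [0.707, 0.708, -0.0, 0.0]
ft_force: [-1.5, -3.3, -0.5]
width: 0.0866
grip_force: 1.3
time: 6.35
ee_pos: [0.5198, -0.3683, 0.0151]
eef_rot: [0.707, 0.708, 0.0, 0.0]
ft_force: [-0.6, -2.8, -0.2]
width: 0.0869
grip_force: 1.5
[ 527.4 -261.1  178.3  178.     3.4]
```

View pics/top1.png

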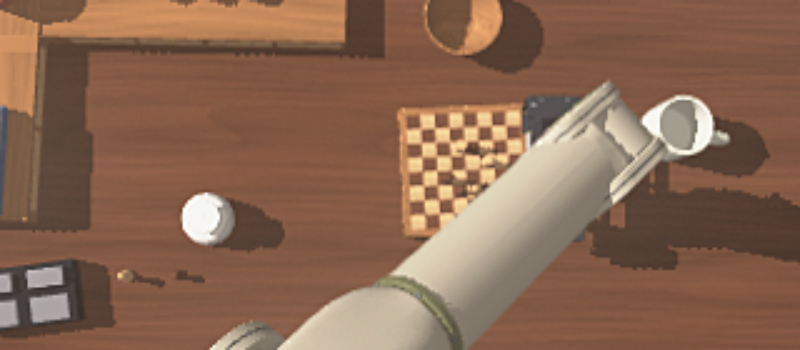

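The board slides at about 3 N and is turning square, now at 3.4°. The arm hides its right part. I keep pushing +y.

```bash

python3 -m crank '{"steps":[[[0,0.11,-0.03],[0,0,0]],[[0,0.12,-0.03],[0,0,0]],[[0,0.13,-0.03],[0,0,0]],[[0,0.14,-0.03],[0,0,0]],[[0,0.15,0],[0,0,0]],[[0,0.15,0],[0,0,0]],[[0,0.15,0],[0,0,0]],[[0,0.15,0],[0,0,0]],[[0,0.15,0],[0,0,0]],[[0,0.15,0],[0,0,0]]]}'
python3 -m crank '{"steps":[[[0,0.15,0],[0,0,0]],[[0,0.15,0],[0,0,0]],[[0,0.15,0],[0,0,0]],[[0,0.15,0],[0,0,0]],[[0,0.15,0],[0,0,0]],[[0,0.15,0],[0,0,0]],[[0,0.15,0],[0,0,0]],[[0,0.15,0],[0,0,0]],[[0,0.15,0],[0,0,0]],[[0,0.15,0],[0,0,0]]]}'
python3 -m crank '{"steps":[[[0,0.15,0],[0,0,0]],[[0,0.15,0],[0,0,0]],[[0,0.15,0],[0,0,0]],[[0,0.15,0],[0,0,0]],[[0,0.15,0],[0,0,0]],[[0,0.15,0],[0,0,0]],[[0,0.15,0],[0,0,0]],[[0,0.15,0],[0,0,0]],[[0,0.15,0],[0,0,0]],[[0,0.15,0],[0,0,0]]]}'
python3 - <<'E'
from meas import *
for n in("top","scene"):
    c=cams.camera(n);np.save(n+"2.npy",c,allow_pickle=True);print(np.round(board(c) or 0,1))
E
```

```text
time: 7.23
ee_pos: [0.5199, -0.3331, 0.0121]
eef_rot: [0.707, 0.708, 0.0, 0.0]
ft_force: [-0.4, -5.6, 2.3]
width: 0.0871
grip_force: 2.3
time: 8.07
ee_pos: [0.5198, -0.2957, 0.0121]
eef_rot: [0.707, 0.708, 0.0, 0.0]
ft_force: [0.3, -4.5, 2.9]
width: 0.0868
grip_force: 2.5
time: 8.9
ee_pos: [0.5197, -0.2582, 0.0121]
eef_rot: [0.707, 0.708, -0.0, 0.0]
ft_force: [-0.1, -5.5, 1.9]
width: 0.0869
grip_force: 2.5
0
0
```

```bash

python3 -m crank '{"steps":[[[0,0.15,0],[0,0,0]],[[0,0.15,0],[0,0,0]],[[0,0.15,0],[0,0,0]],[[0,0.15,0],[0,0,0]],[[0,0.15,0],[0,0,0]],[[0,0.15,0],[0,0,0]],[[0,0.15,0],[0,0,0]],[[0,0.15,0],[0,0,0]],[[0,0.15,0],[0,0,0]],[[0,0.15,0],[0,0,0]]]}'
python3 -m crank '{"steps":[[[0,0.15,0],[0,0,0]],[[0,0.15,0],[0,0,0]],[[0,0.15,0],[0,0,0]],[[0,0.15,0],[0,0,0]],[[0,0.15,0],[0,0,0]],[[0,0.14,0],[0,0,0]],[[0,0.12,0],[0,0,0]],[[0,0.09,0],[0,0,0]],[[0,0.06,0],[0,0,0]],[[0,0.03,0],[0,0,0]]]}'
python3 -m crank '{"steps":[[[0,-0.2,0],[0,0,0]],[[0,-0.4,0],[0,0,0]],[[0,-0.6,0],[0,0,0]],[[0,-0.2,0],[0,0,0]],[[0,0,0.5],[0,0,0]],[[0,0,0.8],[0,0,0]],[[0,0,1],[0,0,0]],[[0,0,1],[0,0,0]],[[0,0,1],[0,0,0]],[[0,0,1],[0,0,0]]]}'
python3 - <<'E'
from meas import *
for n in("top","scene"):
    c=cams.camera(n);np.save(n+"3.npy",c,allow_pickle=True);print(np.round(board(c) or 0,1))
    cv2.imwrite(f"pics/{n}3.png",c["pixels"])
E
```

```text
time: 9.83
ee_pos: [0.5197, -0.2204, 0.0119]
eef_rot: [0.707, 0.708, 0.0, -0.0]
ft_force: [-1.5, -2.6, -0.3]
width: 0.0871
grip_force: 1.4
time: 10.67
ee_pos: [0.5198, -0.1911, 0.0121]
eef_rot: [0.707, 0.708, 0.0, 0.0]
ft_force: [-0.3, -2.1, -1.7]
width: 0.0872
grip_force: 1.2
time: 11.5
ee_pos: [0.5197, -0.226, 0.1467]
eef_rot: [0.707, 0.707, 0.0, 0.0]
ft_force: [0.7, -0.3, -0.3]
width: 0.0874
grip_force: 0.0
[529.5 -88.5 180.5 180.    0. ]
[ 5.382e+02 -9.150e+01  1.894e+02  1.811e+02  1.000e-01]
```

View pics/top3.png

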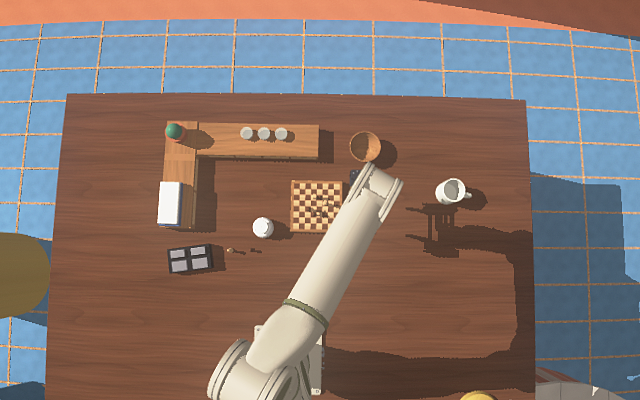

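The board is square at (0.530, -0.089), 19 mm clear of the bowl, with its pieces in place. Next is the +x push.

```bash

python3 -c "
from bench import monitor;print(monitor.read_state()['joint_positions'])"
python3 -m crank '{"steps":[[[-0.2,0.2,0],[0,0,-0.9]],[[-0.3,0.3,0],[0,0,-0.9]],[[-0.3,0.3,0],[0,0,-0.9]],[[-0.3,0.3,0],[0,0,-0.9]],[[-0.3,0.3,0],[0,0,-0.9]],[[-0.3,0.3,0],[0,0,-0.9]],[[-0.3,0.3,0],[0,0,-0.9]],[[-0.3,0.3,0],[0,0,-0.9]],[[-0.3,0.3,0],[0,0,-0.9]],[[-0.3,0.3,0],[0,0,-0.9]]]}'
python3 -m crank '{"steps":[[[-0.3,0.3,0],[0,0,-0.9]],[[-0.3,0.3,0],[0,0,-0.9]],[[-0.3,0.3,0],[0,0,-0.9]],[[-0.3,0.3,0],[0,0,-0.9]],[[-0.2,0.3,0],[0,0,-0.9]],[[0,0.3,0],[0,0,-0.9]],[[0,0.3,0],[0,0,-0.9]],[[0,0.1,0],[0,0,-0.9]],[[0,0,0],[0,0,-0.9]],[[0,0,0],[0,0,-0.9]]]}'
python3 -c "
from bench import monitor;print(monitor.read_state()['joint_positions'])"
```

```text
[-0.30121589  0.31071569  0.75773268  1.74721123 -0.23268457  1.16866823
  0.52429911]
time: 12.43
ee_pos: [0.4467, -0.1531, 0.1446]
eef_rot: [0.924, 0.382, -0.0, -0.0]
ft_force: [0.1, -0.4, 0.1]
width: 0.0868
grip_force: 0.0
time: 13.27
ee_pos: [0.4121, -0.0984, 0.1447]
eef_rot: [1.0, -0.001, -0.0, -0.0]
ft_force: [-0.0, 0.5, 0.4]
width: 0.0872
grip_force: 0.0
[-0.616747   -0.11586502  0.71612661  2.09226108  0.08322593  1.13833767
 -1.51180157]
```

```bash

python3 -m crank '{"steps":[[[0,0.1,-0.6],[0,0,0]],[[0,0.1,-0.8],[0,0,0]],[[0,0.1,-0.8],[0,0,0]],[[0,0.1,-0.8],[0,0,0]],[[0,0,-0.8],[0,0,0]],[[0,0,-0.7],[0,0,0]],[[0,0,-0.5],[0,0,0]],[[0,0,-0.25],[0,0,0]],[[0,0,-0.06],[0,0,0]],[[0,0,0],[0,0,0]]]}'
python3 -m crank '{"steps":[[[0.1,0,0],[0,0,0]],[[0.1,0,0],[0,0,0]],[[0.1,0,0],[0,0,0]],[[0.1,0,0],[0,0,0]],[[0.1,0,0],[0,0,0]],[[0.1,0,0],[0,0,0]],[[0.1,0,0],[0,0,0]],[[0.1,0,0],[0,0,0]],[[0.1,0,0],[0,0,0]],[[0.1,0,0],[0,0,0]]]}'
```

```text
time: 14.1
ee_pos: [0.4123, -0.0888, 0.012]
eef_rot: [1.0, 0.001, -0.0, 0.0]
ft_force: [-0.4, -0.4, 0.1]
width: 0.087
grip_force: 0.0
time: 14.93
ee_pos: [0.4361, -0.0888, 0.0114]
eef_rot: [1.0, 0.001, -0.001, -0.0]
ft_force: [-5.9, -0.2, 4.6]
width: 0.0868
grip_force: 3.1
```

```bash

python3 -m crank '{"steps":[[[0.11,0,0.02],[0,0,0]],[[0.12,0,0],[0,0,0]],[[0.13,0,0],[0,0,0]],[[0.13,0,0],[0,0,0]],[[0.13,0,0],[0,0,0]],[[0.13,0,0],[0,0,0]],[[0.13,0,0],[0,0,0]],[[0.13,0,0],[0,0,0]],[[0.13,0,0],[0,0,0]],[[0.13,0,0],[0,0,0]]]}'
python3 -m crank '{"steps":[[[0.13,0,0],[0,0,0]],[[0.13,0,0],[0,0,0]],[[0.13,0,0],[0,0,0]],[[0.13,0,0],[0,0,0]],[[0.13,0,0],[0,0,0]],[[0.13,0,0],[0,0,0]],[[0.13,0,0],[0,0,0]],[[0.1,0,0],[0,0,0]],[[0.06,0,0],[0,0,0]],[[0.03,0,0],[0,0,0]]]}'
python3 -m crank '{"steps":[[[-0.2,0,0],[0,0,0]],[[-0.4,0,0],[0,0,0]],[[-0.4,0,0],[0,0,0]],[[0,0,0.5],[0,0,0]],[[0,0,0.8],[0,0,0]],[[0,0,1],[0,0,0]],[[0,0,1],[0,0,0]],[[0,0,1],[0,0,0]],[[0,0,1],[0,0,0]],[[0,0,0.5],[0,0,0]]]}'
python3 - <<'E'
from meas import *
for n in("top","scene"):
    c=cams.camera(n);np.save(n+"4.npy",c,allow_pickle=True);print(np.round(board(c) or 0,1))
E
```

```text
time: 15.77
ee_pos: [0.4694, -0.0888, 0.0123]
eef_rot: [1.0, 0.001, 0.0, 0.0]
ft_force: [-2.3, 0.1, -2.5]
width: 0.0869
grip_force: 1.2
time: 16.6
ee_pos: [0.4967, -0.0888, 0.0123]
eef_rot: [1.0, 0.001, -0.0, 0.0]
ft_force: [-2.4, 1.5, 0.6]
width: 0.0871
grip_force: 1.8
time: 17.43
ee_pos: [0.4718, -0.0891, 0.1599]
eef_rot: [1.0, 0.0, 0.002, -0.001]
ft_force: [0.4, -0.5, 0.6]
width: 0.0871
grip_force: 0.0
0
[ 6.057e+02 -9.150e+01  1.883e+02  1.814e+02  2.000e-01]
```

```bash

python3 -m crank '{"steps":[[[0.2,-0.2,0],[0,0,0.9]],[[0.3,-0.3,0],[0,0,0.9]],[[0.3,-0.3,0],[0,0,0.9]],[[0.3,-0.3,0],[0,0,0.9]],[[0.3,-0.3,0],[0,0,0.9]],[[0.3,-0.3,0],[0,0,0.9]],[[0.3,-0.3,0],[0,0,0.9]],[[0.3,-0.3,0],[0,0,0.9]],[[0.3,-0.3,0],[0,0,0.9]],[[0.3,-0.3,0],[0,0,0.9]]]}'
python3 -m crank '{"steps":[[[0.3,-0.3,0],[0,0,0.9]],[[0.3,-0.3,0],[0,0,0.9]],[[0.3,-0.3,0],[0,0,0.9]],[[0.3,-0.3,0],[0,0,0.9]],[[0.3,-0.3,0],[0,0,0.9]],[[0.3,-0.3,0],[0,0,0.9]],[[0.2,-0.2,0],[0,0,0.9]],[[0.1,-0.1,0],[0,0,0.9]],[[0,0,0],[0,0,0.9]],[[0,0,0],[0,0,0.9]]]}'
python3 - <<'E'
from meas import *
for n in("top","scene"):
    c=cams.camera(n);np.save(n+"5.npy",c,allow_pickle=True);print(np.round(board(c) or 0,1))
    cv2.imwrite(f"pics/{n}5.png",c["pixels"])
E
```

```text
time: 18.37
ee_pos: [0.5433, -0.1617, 0.1559]
eef_rot: [0.923, 0.385, -0.001, -0.0]
ft_force: [-0.3, 0.3, 0.6]
width: 0.0872
grip_force: 0.0
time: 19.2
ee_pos: [0.5955, -0.2141, 0.1558]
eef_rot: [0.706, 0.709, -0.001, -0.001]
ft_force: [-0.2, 0.4, -0.4]
width: 0.0869
grip_force: 0.0
[599.  -88.8 177.8 180.    0.9]
[ 6.057e+02 -9.140e+01  1.882e+02  1.813e+02  1.000e-01]
```

View pics/scene5.png

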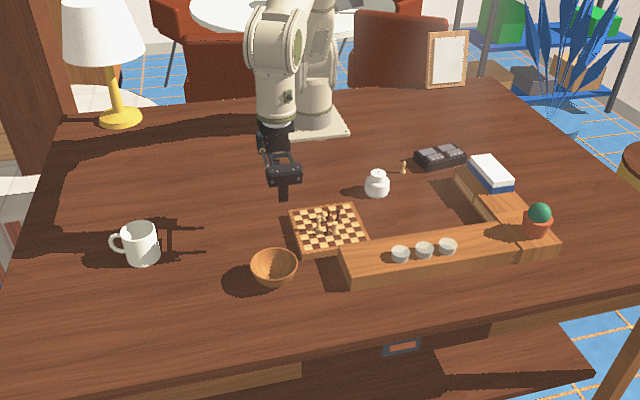

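The board stands centred in the lane with all pieces upright (board at 328,228; gripper above at 283,180). Now I descend and push +y.

```bash

python3 -m crank '{"steps":[[[0,0,-0.6],[0,0,0]],[[0,0,-0.9],[0,0,0]],[[0,0,-0.9],[0,0,0]],[[0,0,-0.9],[0,0,0]],[[0,0,-0.9],[0,0,0]],[[0,0,-0.7],[0,0,0]],[[0,0,-0.5],[0,0,0]],[[0,0,-0.25],[0,0,0]],[[0,0,-0.1],[0,0,0]],[[0,0,0],[0,0,0]]]}'
python3 -m crank '{"steps":[[[0,0.1,0],[0,0,0]],[[0,0.1,0],[0,0,0]],[[0,0.1,0],[0,0,0]],[[0,0.1,0],[0,0,0]],[[0,0.1,0],[0,0,0]],[[0,0.1,0],[0,0,0]],[[0,0.1,0],[0,0,0]],[[0,0.1,0],[0,0,0]],[[0,0.1,0],[0,0,0]],[[0,0.1,0],[0,0,0]]]}'
python3 -m crank '{"steps":[[[0,0.11,0],[0,0,0]],[[0,0.12,0],[0,0,0]],[[0,0.13,0],[0,0,0]],[[0,0.14,0],[0,0,0]],[[0,0.15,0],[0,0,0]],[[0,0.16,0],[0,0,0]],[[0,0.17,0],[0,0,0]],[[0,0.18,0],[0,0,0]],[[0,0.18,0],[0,0,0]],[[0,0.18,0],[0,0,0]]]}'
python3 -m crank '{"steps":[[[0,0.18,0],[0,0,0]],[[0,0.18,0],[0,0,0]],[[0,0.18,0],[0,0,0]],[[0,0.18,0],[0,0,0]],[[0,0.18,0],[0,0,0]],[[0,0.18,0],[0,0,0]],[[0,0.18,0],[0,0,0]],[[0,0.18,0],[0,0,0]],[[0,0.18,0],[0,0,0]],[[0,0.18,0],[0,0,0]]]}'
python3 - <<'E'
from meas import *
for n in("top","scene"):
    c=cams.camera(n);np.save(n+"6.npy",c,allow_pickle=True);print(np.round(board(c) or 0,1))
E
```

```text
time: 20.13
ee_pos: [0.5965, -0.2139, 0.0136]
eef_rot: [0.707, 0.707, -0.0, 0.0]
ft_force: [-1.2, -0.8, -0.4]
width: 0.0873
grip_force: 0.0
time: 20.97
ee_pos: [0.5965, -0.1892, 0.0136]
eef_rot: [0.707, 0.707, -0.0, 0.0]
ft_force: [0.8, -2.1, -0.3]
width: 0.0871
grip_force: 1.5
time: 21.8
ee_pos: [0.5965, -0.1502, 0.0136]
eef_rot: [0.707, 0.708, 0.0, -0.0]
ft_force: [-0.0, -3.1, -1.1]
width: 0.087
grip_force: 1.5
time: 22.63
ee_pos: [0.5966, -0.1053, 0.0136]
eef_rot: [0.707, 0.708, 0.0, 0.0]
ft_force: [-1.1, -1.8, -0.8]
width: 0.0871
grip_force: 1.5
0
0
```

```bash
cat > edge.py <<'E'
from h import *
import sys
def edges(c):
    P=cloud(c);X,Y,H=P[...,0],P[...,1],P[...,2]
    s=(H>.014)&(H<.03)&(X>.49)&(X<.72)&(Y>-.2)&(Y<.36)
    a=[(y,np.percentile(X[q],3)) for y in np.arange(-.1,.33,.01) if (q:=s&(abs(Y-y)<.005)).sum()>15]
    a=np.array(a)
    if len(a)<4: return None
    ym=np.median(a[:,1]);a=a[abs(a[:,1]-ym)<.008];f=np.polyfit(a[:,0],a[:,1],1)
    b=np.array([(x,np.percentile(Y[q],98)) for x in np.arange(.53,.67,.01) if (q:=s&(abs(X-x)<.005)).sum()>8])
    return "near edge x",ym.round(4),"slope",f[0].round(4),"left edge y",np.median(b[:,1]).round(4),"y range",a[[0,-1],0].round(3)
if __name__=="__main__":
    for n in("top","scene"): print(n,edges(load(n+sys.argv[1]) if len(sys.argv)>1 else cams.camera(n)))
E
python3 edge.py 5; python3 edge.py 6
```

```text
top ('near edge x', np.float64(0.5131), 'slope', np.float64(-0.0438), 'left edge y', np.float64(0.3402), 'y range', array([-0.1, -0. ]))
scene ('near edge x', np.float64(0.5159), 'slope', np.float64(-0.0107), 'left edge y', np.float64(0.3382), 'y range', array([-0.1, -0. ]))
top ('near edge x', np.float64(0.5153), 'slope', np.float64(-0.0172), 'left edge y', np.float64(0.3406), 'y range', array([0.03, 0.09]))
scene ('near edge x', np.float64(0.5161), 'slope', np.float64(0.0245), 'left edge y', np.float64(0.3382), 'y range', array([-0.08,  0.08]))
```

```bash

python3 -m crank '{"steps":[[[0,0.18,0],[0,0,0]],[[0,0.18,0],[0,0,0]],[[0,0.18,0],[0,0,0]],[[0,0.18,0],[0,0,0]],[[0,0.18,0],[0,0,0]],[[0,0.18,0],[0,0,0]],[[0,0.18,0],[0,0,0]],[[0,0.18,0],[0,0,0]],[[0,0.18,0],[0,0,0]],[[0,0.18,0],[0,0,0]]]}'
python3 -m crank '{"steps":[[[0,0.18,0],[0,0,0]],[[0,0.18,0],[0,0,0]],[[0,0.18,0],[0,0,0]],[[0,0.18,0],[0,0,0]],[[0,0.18,0],[0,0,0]],[[0,0.18,0],[0,0,0]],[[0,0.18,0],[0,0,0]],[[0,0.18,0],[0,0,0]],[[0,0.18,0],[0,0,0]],[[0,0.18,0],[0,0,0]]]}'
python3 -m crank '{"steps":[[[0,0.18,0],[0,0,0]],[[0,0.18,0],[0,0,0]],[[0,0.18,0],[0,0,0]],[[0,0.18,0],[0,0,0]],[[0,0.18,0],[0,0,0]],[[0,0.18,0],[0,0,0]],[[0,0.18,0],[0,0,0]],[[0,0.18,0],[0,0,0]],[[0,0.18,0],[0,0,0]],[[0,0.18,0],[0,0,0]]]}'
python3 -m crank '{"steps":[[[0,0.18,0],[0,0,0]],[[0,0.18,0],[0,0,0]],[[0,0.18,0],[0,0,0]],[[0,0.18,0],[0,0,0]],[[0,0.18,0],[0,0,0]],[[0,0.18,0],[0,0,0]],[[0,0.18,0],[0,0,0]],[[0,0.16,0],[0,0,0]],[[0,0.14,0],[0,0,0]],[[0,0.12,0],[0,0,0]]]}'
python3 - <<'E'
from edge import *
for n in("top","scene"):
    c=cams.camera(n);np.save(n+"7.npy",c,allow_pickle=True);print(edges(c))
    cv2.imwrite(f"pics/{n}7.png",c["pixels"])
E
```

```text
time: 23.57
ee_pos: [0.5966, -0.0604, 0.0136]
eef_rot: [0.707, 0.708, 0.0, 0.0]
ft_force: [0.3, -4.1, 1.1]
width: 0.0867
grip_force: 1.9
time: 24.4
ee_pos: [0.5965, -0.0154, 0.0136]
eef_rot: [0.707, 0.708, 0.0, 0.0]
ft_force: [0.7, -4.4, 1.3]
width: 0.0872
grip_force: 2.1
time: 25.23
ee_pos: [0.5965, 0.0296, 0.0136]
eef_rot: [0.707, 0.708, -0.0, 0.0]
ft_force: [-0.0, -4.3, 1.3]
width: 0.0869
grip_force: 2.2
time: 26.07
ee_pos: [0.5965, 0.0716, 0.0136]
eef_rot: [0.707, 0.708, 0.0, 0.0]
ft_force: [-0.6, -4.1, 2.1]
width: 0.087
grip_force: 2.3
('near edge x', np.float64(0.5136), 'slope', np.float64(-0.0681), 'left edge y', np.float64(0.3407), 'y range', array([0.22, 0.26]))
('near edge x', np.float64(0.5152), 'slope', np.float64(0.0074), 'left edge y', np.float64(0.3384), 'y range', array([0.12, 0.26]))
```

View pics/scene7.png

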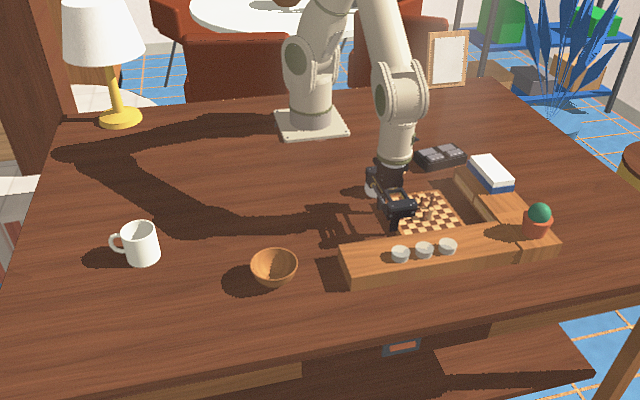

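The board is nearly at the end arm with its pieces standing; the gripper is at (397,205). I slow down from here.

```bash

python3 -m crank '{"steps":[[[0,0.12,0],[0,0,0]],[[0,0.12,0],[0,0,0]],[[0,0.12,0],[0,0,0]],[[0,0.12,0],[0,0,0]],[[0,0.12,0],[0,0,0]],[[0,0.12,0],[0,0,0]],[[0,0.12,0],[0,0,0]],[[0,0.12,0],[0,0,0]],[[0,0.12,0],[0,0,0]],[[0,0.12,0],[0,0,0]]]}'
python3 -m crank '{"steps":[[[0,0.12,0],[0,0,0]],[[0,0.12,0],[0,0,0]],[[0,0.12,0],[0,0,0]],[[0,0.12,0],[0,0,0]],[[0,0.12,0],[0,0,0]],[[0,0.12,0],[0,0,0]],[[0,0.1,0],[0,0,0]],[[0,0.08,0],[0,0,0]],[[0,0.06,0],[0,0,0]],[[0,0.04,0],[0,0,0]]]}'
python3 -m crank '{"steps":[[[0,0.03,0],[0,0,0]],[[0,0.03,0],[0,0,0]],[[0,0.03,0],[0,0,0]],[[0,0.03,0],[0,0,0]]]}'
```

```text
time: 27.0
ee_pos: [0.5965, 0.1015, 0.0135]
eef_rot: [0.707, 0.708, 0.0, -0.0]
ft_force: [0.1, -4.0, 0.8]
width: 0.0867
grip_force: 2.0
time: 27.83
ee_pos: [0.5965, 0.1264, 0.0135]
eef_rot: [0.707, 0.708, -0.0, -0.0]
ft_force: [-1.4, -4.0, 1.4]
width: 0.0868
grip_force: 1.8
time: 28.17
ee_pos: [0.5965, 0.1292, 0.0135]
eef_rot: [0.707, 0.708, 0.0, 0.0]
ft_force: [0.9, -3.0, -0.3]
width: 0.0874
grip_force: 1.7
```

```bash

python3 -m crank '{"steps":[[[0,0.05,0],[0,0,0]],[[0,0.05,0],[0,0,0]],[[0,0.05,0],[0,0,0]],[[0,0.05,0],[0,0,0]],[[0,0.05,0],[0,0,0]],[[0,0.04,0],[0,0,0]],[[0,0.03,0],[0,0,0]]]}'
python3 -m crank '{"steps":[[[0,0.03,0],[0,0,0]],[[0,0.03,0],[0,0,0]],[[0,0.03,0],[0,0,0]],[[0,0.03,0],[0,0,0]]]}'
```

```text
time: 28.75
ee_pos: [0.5965, 0.1374, 0.0135]
eef_rot: [0.707, 0.708, 0.0, -0.0]
ft_force: [1.2, -3.5, -0.4]
width: 0.0874
grip_force: 1.6
time: 29.08
ee_pos: [0.5965, 0.1403, 0.0136]
eef_rot: [0.707, 0.708, 0.0, 0.0]
ft_force: [-0.0, -3.5, -0.1]
width: 0.087
grip_force: 1.6
```

```bash

python3 -m crank '{"steps":[[[0,0.03,0],[0,0,0]],[[0,0.03,0],[0,0,0]],[[0,0.03,0],[0,0,0]]]}'
```

```text
time: 29.33
ee_pos: [0.5966, 0.1425, 0.0136]
eef_rot: [0.707, 0.708, 0.0, 0.0]
ft_force: [0.3, -3.1, -0.5]
width: 0.0869
grip_force: 1.6
```

```bash

python3 -m crank '{"steps":[[[0,0.03,0],[0,0,0]],[[0,0.03,0],[0,0,0]],[[0,0.03,0],[0,0,0]]]}'
```

```text
time: 29.58
ee_pos: [0.5965, 0.1448, 0.0135]
eef_rot: [0.707, 0.708, 0.0, 0.0]
ft_force: [0.4, -3.1, -1.3]
width: 0.087
grip_force: 1.6
```

```bash

python3 -m crank '{"steps":[[[0,0.02,0],[0,0,0]],[[0,0.02,0],[0,0,0]]]}'
```

```text
time: 29.75
ee_pos: [0.5965, 0.1458, 0.0136]
eef_rot: [0.707, 0.708, 0.0, -0.0]
ft_force: [0.2, -2.2, -0.5]
width: 0.087
grip_force: 1.6
```

```bash

python3 -m crank '{"steps":[[[0,0.02,0],[0,0,0]],[[0,0.02,0],[0,0,0]]]}'
```

```text
time: 29.92
ee_pos: [0.5966, 0.1467, 0.0136]
eef_rot: [0.707, 0.708, 0.0, 0.0]
ft_force: [-0.1, -2.4, -1.0]
width: 0.0873
grip_force: 1.5
```

```bash

python3 -m crank '{"steps":[[[0,0.02,0],[0,0,0]],[[0,0.02,0],[0,0,0]]]}'
```

```text
time: 30.08
ee_pos: [0.5966, 0.1476, 0.0135]
eef_rot: [0.707, 0.708, -0.0, 0.0]
ft_force: [-1.0, -5.3, 0.2]
width: 0.087
grip_force: 2.6
```

```bash

python3 -m crank '{"steps":[[[0,0.02,0],[0,0,0]],[[0,0.02,0],[0,0,0]]]}'
```

```text
time: 30.25
ee_pos: [0.5965, 0.1477, 0.0135]
eef_rot: [0.707, 0.707, -0.0, 0.0]
ft_force: [-1.0, -7.6, 1.0]
width: 0.0873
grip_force: 3.6
```

```bash

python3 -m crank '{"steps":[[[0,0.02,0],[0,0,0]],[[0,0.02,0],[0,0,0]]]}'
```

```text
time: 30.42
ee_pos: [0.5965, 0.1477, 0.0135]
eef_rot: [0.707, 0.707, -0.001, 0.001]
ft_force: [-2.2, -9.5, 2.4]
width: 0.0873
grip_force: 4.8
```

Contact with the end arm came at TCP y = 0.1477, at about 2 N per mm, which puts the face at y ≈ 0.337. I retreat and go round for the +x press.

```bash

python3 -m crank '{"steps":[[[0,-0.2,0],[0,0,0]],[[0,-0.4,0],[0,0,0]],[[0,-0.5,0],[0,0,0]],[[0,-0.2,0.3],[0,0,0]],[[0,0,0.8],[0,0,0]],[[0,0,1],[0,0,0]],[[0,0,1],[0,0,0]],[[0,0,1],[0,0,0]],[[0,0,1],[0,0,0]],[[0,0,0.5],[0,0,0]]]}'
python3 -c "
from bench import monitor;print(monitor.read_state()['joint_positions'])"
python3 -m crank '{"steps":[[[-0.2,0.2,0],[0,0,0.9]],[[-0.3,0.3,0],[0,0,0.9]],[[-0.3,0.3,0],[0,0,0.9]],[[-0.3,0.3,0],[0,0,0.9]],[[-0.3,0.3,0],[0,0,0.9]],[[-0.3,0.3,0],[0,0,0.9]],[[-0.3,0.3,0],[0,0,0.9]],[[-0.3,0.3,0],[0,0,0.9]],[[-0.3,0.3,0],[0,0,0.9]],[[-0.3,0.3,0],[0,0,0.9]]]}'
python3 -m crank '{"steps":[[[-0.3,0.3,0],[0,0,0.9]],[[-0.3,0.3,0],[0,0,0.9]],[[-0.3,0.3,0],[0,0,0.9]],[[-0.3,0.3,0],[0,0,0.9]],[[-0.3,0.3,0],[0,0,0.9]],[[-0.3,0.3,0],[0,0,0.9]],[[-0.2,0.1,0],[0,0,0.9]],[[-0.1,0,0],[0,0,0.9]],[[0,0,0],[0,0,0.9]],[[0,0,0],[0,0,0.9]]]}'
python3 edge.py
```

```text
time: 31.25
ee_pos: [0.5979, 0.1168, 0.1575]
eef_rot: [0.707, 0.707, 0.002, 0.001]
ft_force: [-0.4, -0.3, 0.4]
width: 0.0871
grip_force: 0.0
[-0.67441984  0.35995776  0.51042065  1.61952993 -0.18634289  1.2061671
 -0.12490348]
time: 32.08
ee_pos: [0.5235, 0.1897, 0.1534]
eef_rot: [0.38, 0.925, 0.0, -0.0]
ft_force: [0.3, -0.2, 0.0]
width: 0.0874
grip_force: 0.0
time: 32.92
ee_pos: [0.4713, 0.237, 0.1535]
eef_rot: [-0.003, 1.0, 0.0, -0.0]
ft_force: [-0.7, 0.3, -0.3]
width: 0.087
grip_force: 0.0
top ('near edge x', np.float64(0.5401), 'slope', np.float64(0.057), 'left edge y', np.float64(0.3377), 'y range', array([0.2, 0.3]))
scene ('near edge x', np.float64(0.5149), 'slope', np.float64(-0.0113), 'left edge y', np.float64(0.3377), 'y range', array([0.16, 0.33]))
```

```bash

python3 -m crank '{"steps":[[[0,0,-0.6],[0,0,0]],[[0,0,-0.9],[0,0,0]],[[0,0,-0.9],[0,0,0]],[[0,0,-0.9],[0,0,0]],[[0,0,-0.8],[0,0,0]],[[0,0,-0.7],[0,0,0]],[[0,0,-0.5],[0,0,0]],[[0,0,-0.25],[0,0,0]],[[0,0,-0.05],[0,0,0]],[[0,0,0],[0,0,0]]]}'
python3 -m crank '{"steps":[[[0.1,0,0],[0,0,0]],[[0.1,0,0],[0,0,0]],[[0.1,0,0],[0,0,0]],[[0.1,0,0],[0,0,0]],[[0.1,0,0],[0,0,0]],[[0.1,0,0],[0,0,0]],[[0.1,0,0],[0,0,0]],[[0.1,0,0],[0,0,0]],[[0.1,0,0],[0,0,0]],[[0.1,0,0],[0,0,0]]]}'
```

```text
time: 33.85
ee_pos: [0.4716, 0.2371, 0.0137]
eef_rot: [0.0, 1.0, -0.0, -0.0]
ft_force: [0.1, -0.1, 0.7]
width: 0.087
grip_force: 0.0
time: 34.68
ee_pos: [0.4968, 0.2372, 0.0136]
eef_rot: [-0.001, 1.0, 0.0, -0.0]
ft_force: [-0.5, -0.6, -0.3]
width: 0.0872
grip_force: 0.2
```

```bash

python3 -m crank '{"steps":[[[0.08,0,0],[0,0,0]],[[0.06,0,0],[0,0,0]],[[0.06,0,0],[0,0,0]],[[0.04,0,0],[0,0,0]]]}'
```

```text
time: 35.02
ee_pos: [0.5012, 0.237, 0.0133]
eef_rot: [-0.001, 1.0, -0.0, -0.002]
ft_force: [-6.8, -1.1, 5.1]
width: 0.0869
grip_force: 3.4
```

```bash

python3 -m crank '{"steps":[[[0.04,0,0],[0,0,0]],[[0.04,0,0],[0,0,0]],[[0.04,0,0],[0,0,0]]]}'
```

```text
time: 35.27
ee_pos: [0.5041, 0.2371, 0.0133]
eef_rot: [-0.001, 1.0, -0.0, -0.002]
ft_force: [-6.8, -0.6, 5.0]
width: 0.0868
grip_force: 3.6
```

```bash

python3 -m crank '{"steps":[[[0.04,0,0.01],[0,0,0]],[[0.04,0,0.01],[0,0,0]],[[0.04,0,0],[0,0,0]]]}'
```

```text
time: 35.52
ee_pos: [0.5081, 0.237, 0.0137]
eef_rot: [-0.001, 1.0, -0.0, -0.001]
ft_force: [-3.1, -1.1, -1.5]
width: 0.0872
grip_force: 1.3
```

```bash

python3 -m crank '{"steps":[[[0.03,0,0],[0,0,0]],[[0.03,0,0],[0,0,0]],[[0.03,0,0],[0,0,0]]]}'
```

```text
time: 35.77
ee_pos: [0.5108, 0.2371, 0.0139]
eef_rot: [-0.001, 1.0, -0.0, -0.0]
ft_force: [-3.0, -0.6, -1.7]
width: 0.0874
grip_force: 1.3
```

```bash

python3 -m crank '{"steps":[[[0.03,0,0],[0,0,0]],[[0.03,0,0],[0,0,0]],[[0.03,0,0],[0,0,0]]]}'
```

```text
time: 36.02
ee_pos: [0.5113, 0.2372, 0.0138]
eef_rot: [-0.001, 1.0, -0.0, -0.002]
ft_force: [-12.8, -2.4, 7.1]
width: 0.0868
grip_force: 6.6
```

```bash

python3 -m crank '{"steps":[[[0,0,0],[0,0,0]],[[0,0,0],[0,0,0]],[[0,0,0],[0,0,0]],[[0,0,0],[0,0,0]],[[0,0,0],[0,0,0]],[[0,0,0],[0,0,0]]]}'
python3 -m crank '{"steps":[[[-0.1,0,0],[0,0,0]],[[-0.3,0,0],[0,0,0]],[[-0.5,0,0],[0,0,0]],[[-0.2,0,0.2],[0,0,0]],[[0,0,0.8],[0,0,0]],[[0,0,1],[0,0,0]],[[0,0,1],[0,0,0]],[[0,0,1],[0,0,0]],[[0,0,1],[0,0,0]],[[0,0,0.5],[0,0,0]]]}'
python3 - <<'E'
from edge import *
for n in("top","scene"):
    c=cams.camera(n);np.save(n+"8.npy",c,allow_pickle=True);print(edges(c))
c=load("scene8");cv2.imwrite("pics/scene8.png",cv2.resize(c["pixels"][130:280,330:580],(800,480),interpolation=cv2.INTER_CUBIC))
E
```

```text
time: 36.52
ee_pos: [0.5113, 0.2372, 0.0138]
eef_rot: [-0.001, 1.0, -0.0, -0.002]
ft_force: [-10.1, -0.9, 4.7]
width: 0.0872
grip_force: 5.3
time: 37.35
ee_pos: [0.487, 0.2378, 0.1556]
eef_rot: [-0.001, 1.0, 0.001, 0.002]
ft_force: [-0.1, 0.6, -0.2]
width: 0.0871
grip_force: 0.0
('near edge x', np.float64(0.5593), 'slope', np.float64(0.0877), 'left edge y', np.float64(0.3381), 'y range', array([0.2, 0.3]))
('near edge x', np.float64(0.5295), 'slope', np.float64(-0.0118), 'left edge y', np.float64(0.3377), 'y range', array([0.16, 0.33]))
```

View pics/scene8.png

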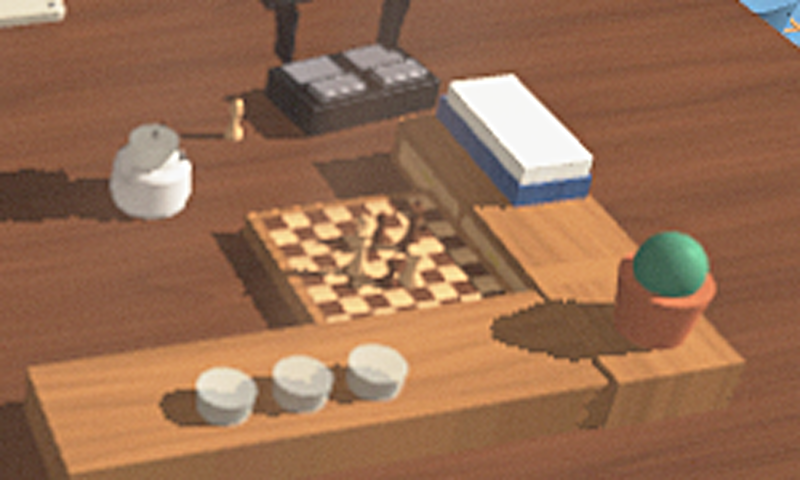

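The board appears seated against both arms with all pieces upright; the captured bishop is at (235,118) and the clock at (350,85). I now press +y again to confirm it is snug.

```bash

python3 -m crank '{"steps":[[[0.2,-0.2,0],[0,0,-0.9]],[[0.3,-0.3,0],[0,0,-0.9]],[[0.3,-0.3,0],[0,0,-0.9]],[[0.3,-0.3,0],[0,0,-0.9]],[[0.3,-0.3,0],[0,0,-0.9]],[[0.3,-0.3,0],[0,0,-0.9]],[[0.3,-0.3,0],[0,0,-0.9]],[[0.3,-0.3,0],[0,0,-0.9]],[[0.3,-0.3,0],[0,0,-0.9]],[[0.3,-0.3,0],[0,0,-0.9]]]}'
python3 -m crank '{"steps":[[[0.3,-0.3,0],[0,0,-0.9]],[[0.3,-0.3,0],[0,0,-0.9]],[[0.3,-0.3,0],[0,0,-0.9]],[[0.3,-0.3,0],[0,0,-0.9]],[[0.3,-0.3,0],[0,0,-0.9]],[[0.2,-0.3,0],[0,0,-0.9]],[[0,-0.3,0],[0,0,-0.9]],[[0,-0.1,0],[0,0,-0.9]],[[0,0,0],[0,0,-0.9]],[[0,0,0],[0,0,-0.9]]]}'
python3 -m crank '{"steps":[[[0,0,-0.6],[0,0,0]],[[0,0,-0.9],[0,0,0]],[[0,0,-0.9],[0,0,0]],[[0,0,-0.9],[0,0,0]],[[0,0,-0.8],[0,0,0]],[[0,0,-0.7],[0,0,0]],[[0,0,-0.5],[0,0,0]],[[0,0,-0.25],[0,0,0]],[[0,0,-0.05],[0,0,0]],[[0,0,0],[0,0,0]]]}'
```

```text
time: 38.28
ee_pos: [0.5582, 0.1642, 0.151]
eef_rot: [0.384, 0.923, -0.0, -0.0]
ft_force: [-0.5, -0.9, 0.0]
width: 0.0874
grip_force: 0.0
time: 39.12
ee_pos: [0.6004, 0.1092, 0.1509]
eef_rot: [0.708, 0.706, -0.0, 0.0]
ft_force: [0.8, 0.5, -0.3]
width: 0.087
grip_force: 0.0
time: 39.95
ee_pos: [0.6007, 0.1096, 0.0117]
eef_rot: [0.707, 0.708, 0.0, 0.0]
ft_force: [0.1, -0.8, 0.5]
width: 0.0867
grip_force: 0.0
```

```bash

python3 -m crank '{"steps":[[[0,0.2,0.04],[0,0,0]],[[0,0.2,0.04],[0,0,0]],[[0,0.2,0],[0,0,0]],[[0,0.2,0],[0,0,0]],[[0,0.2,0],[0,0,0]],[[0,0.15,0],[0,0,0]],[[0,0.1,0],[0,0,0]],[[0,0.06,0],[0,0,0]],[[0,0.04,0],[0,0,0]],[[0,0.03,0],[0,0,0]]]}'
```

```text
time: 40.78
ee_pos: [0.6005, 0.1441, 0.0135]
eef_rot: [0.707, 0.708, -0.0, 0.0]
ft_force: [0.7, 0.2, 0.7]
width: 0.0871
grip_force: 0.0
```

```bash

python3 -m crank '{"steps":[[[0,0.03,0],[0,0,0]],[[0,0.03,0],[0,0,0]],[[0,0.03,0],[0,0,0]]]}'
```

```text
time: 41.03
ee_pos: [0.6006, 0.1463, 0.0136]
eef_rot: [0.707, 0.707, 0.0, 0.0]
ft_force: [-0.0, 0.8, -0.1]
width: 0.087
grip_force: 0.0
```

```bash

python3 -m crank '{"steps":[[[0,0.03,0],[0,0,0]],[[0,0.03,0],[0,0,0]]]}'
```

```text
time: 41.2
ee_pos: [0.6006, 0.1475, 0.0136]
eef_rot: [0.707, 0.707, -0.0, 0.0]
ft_force: [-0.5, -3.2, 0.5]
width: 0.0869
grip_force: 1.4
```

```bash

python3 -m crank '{"steps":[[[0,0.03,0],[0,0,0]],[[0,0.03,0],[0,0,0]],[[0,0.03,0],[0,0,0]],[[0,0.03,0],[0,0,0]]]}'
```

```text
time: 41.53
ee_pos: [0.6005, 0.1477, 0.0135]
eef_rot: [0.707, 0.707, -0.001, 0.001]
ft_force: [-1.5, -11.5, 4.1]
width: 0.0872
grip_force: 5.6
```

```bash

python3 -m crank '{"steps":[[[0,0.02,0],[0,0,0]],[[0,0.02,0],[0,0,0]],[[0,0,0],[0,0,0]],[[0,0,0],[0,0,0]],[[0,0,0],[0,0,0]],[[0,0,0],[0,0,0]],[[0,0,0],[0,0,0]]]}'
```

```text
time: 42.12
ee_pos: [0.6004, 0.1478, 0.0135]
eef_rot: [0.708, 0.707, -0.002, 0.001]
ft_force: [-2.8, -11.2, 4.0]
width: 0.087
grip_force: 5.9
```

```bash

python3 -m crank '{"steps":[[[0,-0.1,0],[0,0,0]],[[0,-0.3,0],[0,0,0]],[[0,-0.5,0],[0,0,0]],[[0,-0.3,0.2],[0,0,0]],[[0,0,0.8],[0,0,0]],[[0,0,1],[0,0,0]],[[0,0,1],[0,0,0]],[[0,0,1],[0,0,0]],[[0,0,1],[0,0,0]],[[0,0,0.5],[0,0,0]]]}'
python3 -m crank '{"steps":[[[0,-0.8,0],[0,0,0]],[[0,-1,0],[0,0,0]],[[0,-1,0],[0,0,0]],[[0,-1,0],[0,0,0]],[[0,-1,0],[0,0,0]],[[0,-1,0],[0,0,0]],[[0,-0.8,0],[0,0,0]],[[0,-0.4,0],[0,0,0]],[[0,0,0],[0,0,0]],[[0,0,0],[0,0,0]]]}'
python3 - <<'E'
from edge import *
for n in("top","scene"):
    c=cams.camera(n);np.save(n+"9.npy",c,allow_pickle=True);print(edges(c))
a=load("top9")["pixels"][110:290,140:330];b=load("scene9")["pixels"][130:280,330:580]
cv2.imwrite("pics/fin.png",np.hstack([cv2.resize(a,(400,380),interpolation=3),cv2.resize(b,(400,380),interpolation=3)]))
E
```

```text
time: 42.95
ee_pos: [0.6019, 0.1212, 0.1547]
eef_rot: [0.707, 0.707, 0.002, 0.001]
ft_force: [0.8, 0.0, 0.2]
width: 0.0872
grip_force: 0.0
time: 43.78
ee_pos: [0.6005, -0.0526, 0.1509]
eef_rot: [0.707, 0.707, 0.0, -0.0]
ft_force: [0.6, 0.4, -0.0]
width: 0.087
grip_force: 0.0
('near edge x', np.float64(0.5273), 'slope', np.float64(0.0074), 'left edge y', np.float64(0.338), 'y range', array([0.16, 0.33]))
('near edge x', np.float64(0.5299), 'slope', np.float64(-0.0077), 'left edge y', np.float64(0.3379), 'y range', array([0.16, 0.33]))
```

View pics/fin.png

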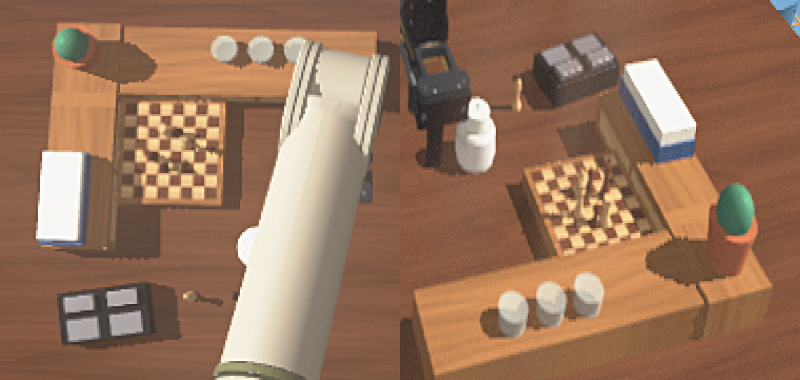

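The board sits snug and square in the corner with its pieces upright. Its near edge hasn't shifted since the +x press, so I hand in.

```bash
python3 -c "
from bench import ticket;print(ticket.close_job())"
```

```text
the job is handed in; nothing more can be done
None
```

The board is in the inside corner, pressed home against both arms at about 8 N and let go, with all six pieces standing, no contact seen with the bowl or candle holder, and the job handed in at about 44 s; the judging result was not reported.

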